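Pack a step-down cream course in its graded dispatch tray

TASK

Pack the step-down cream course for the post: stand the four cream jars in the tray's row of round pockets in order of size, the largest jar in the largest pocket and so on down, and fill the smallest pocket, which is left over, with the dark foam plug so that nothing can shift. Every jar and the plug must end upright and right down on the floor of its own pocket, no jar may be tipped over on the way, and the mortar, the glass beaker and the roll of tape are left where they are.

Things in the scene. Friction and masses are not known exactly. Their poses are not given: they have to be found in the camera images.
- green_jar: Closed white screw-lid cream jar with a green band round it and a round green sticker on its white lid; 45 mm diameter, 34 mm tall, 90 g or so, rigid. Origin: centre of its underside, z up. The lid is its top 11 mm. It stands loose on the worktop at the start.
- orange_jar: Closed white screw-lid cream jar with an orange band round it and a round orange sticker on its white lid; 53 mm diameter, 40 mm tall, 90 g or so, rigid. Origin: centre of its underside, z up. The lid is its top 12 mm. It stands loose on the worktop at the start.
- blue_jar: Closed white screw-lid cream jar with a blue band round it and a round blue sticker on its white lid; 61 mm diameter, 46 mm tall, 90 g or so, rigid. Origin: centre of its underside, z up. The lid is its top 14 mm. It stands loose on the worktop at the start.
- pink_jar: Closed screw-lid cream jar, deep pink below, with a round pink sticker on its white lid; 65 mm diameter, 50 mm tall, 90 g or so, rigid. Origin: centre of its underside, z up. The lid is its top 16 mm. It stands loose on the worktop at the start.
- foam_plug: Dark charcoal, firm foam plug, a plain upright cylinder 37 mm in diameter and 34 mm tall, about 20 g, treated as rigid. Origin: centre of its underside, z up. It stands loose on the worktop at the start.
- tray: Pale blue moulded tray, fixed flat on the worktop, turned any way round. Five round pockets in a row along its x axis, growing toward +x: centres at y = 0, x = -135 (plug), -79.5, -15.5, 55.5, 133.5 mm from the origin (underside, between the end pockets; z up). Deck 343 x 89 mm, 16 mm high; pocket floors 3 mm high; sloping sides, 4 mm wider than the right piece at floor, 12 mm at mouth, so it slides in.
- mortar: White porcelain mortar, 143 mm across and 91 mm high with its pestle in it, at the back left of the work. Origin: centre of its underside. To be left alone.
- beaker: Empty clear glass beaker, 62 mm across and 71 mm high, at the back right of the work. Origin: centre of its underside. To be left alone.
- tape_roll: Roll of tan masking tape lying flat, 104 mm across and 25 mm high, at the near right. Origin: centre of its underside. To be left alone.
There are look-alikes about, which are no part of the job. What is shaped like the green_jar but yellow is not meant. What is shaped like the pink_jar but purple is not meant.

How it is judged:
By the outcome, as a careful person would: the job done as asked, in the order asked, and still so for the second after the job is handed in, with the robot touching nothing.
It also fails if it takes over 102 s, if anything falls off the work surface, if the arm or the gripper's body presses on something with over 40 N, if the wrist force passes 120 N, or if a joint passes its speed limit or range.

ROBOT

A 7-joint arm with a two-finger parallel gripper is mounted at the origin on a cart in front of the work surface, level with it; the furniture and walls round the work are solid. World frame = base frame: x ahead of the robot, y to its left, z up, the work surface at z = 0. Lengths are in m, angles in rad, forces in N, time in s.
With the tool pointing down it reaches from about 0.4 to 0.85 m from the base axis. Payload 10.4 kg.
Tool frame: the origin (TCP) lies at the very end of the fingers, on their centre line; the grasp point (between the pads) lies 19 mm behind it; z points along the fingers, y is the line along which they close (so a half turn about z gives the same grasp; the last joint's range is limited). The gripper opens to 87 mm and grips with 3 to 60 N. Pads are 19 mm wide; open, the fingers measure 117 mm over their backs; the gripper's body (75 mm by 190 mm) begins 51 mm behind the grasp point.
Start: joints at [1.316, 0.332, -0.065, 1.46, 0.022, 1.35, -0.088], TCP at [0.144, -0.608, 0.223] pointing down, gripper open.
Joint ranges: [-2.6, 2.6], [-0.5, 2.12], [-1.47, 1.34], [0.16, 2.42], [-1.27, 4.41], [0.06, 2.06], [-2.6, 2.6]. Speed limits (rad/s): [2.22, 2.22, 2.79, 2.79, 3.14, 3.14, 3.14].

INTERFACE

Orientations are given as a unit quaternion [x, y, z, w].
In Python, from bench import * gives the robot as it stands.
- The arm moves only by the tool step_arm, never from a script. Its arguments are lists of equal length, an entry for each row: "delta_pos": the shift along the world's x, y, z in units of 25 mm (1.0 is 25 mm), a list of three; "turn": the turn about the world's z in units of 0.12 rad (1.0 is 0.12 rad). In form: {"delta_pos": [[tx, ty, tz], ...], "turn": [turn, ...]}. A call has 1 to 12 rows; each row shifts and turns the commanded pose from where the row before left it; what a row does not reach is not made up. A row lasts 1/10 s, in which the tool goes at most 50 mm and 8.59 degrees, less where a joint would pass 70% of its speed; a pose out of reach is approached as far as the arm can. A call with a number of a shift or a turn outside -1 to 1 is refused whole. A call with a gripper value outside its range is refused whole. "grip" is the closure, from 0 (fully open) to 1 (shut), set as the call begins (left out, the last holds). The fingers move at their own pace and stop on an object; "newtons" is the grip in N (left out, the last holds). Time passes only in rows, so rows that do not move let the fingers close. It gives the time, the measured TCP pose, the force, the opening and the grip force at its end, in the units of the state.
- read_state(): the state, without advancing time (a new reading comes with each control period).
- camera(name): name is "side" or "top"; returns a dict with "image" (384x512x3 uint8, red, green, blue), "z_map" (384x512 float32, m along the optical axis (not along the pixel's ray), 0 where there is no reading), "mtx" (3x3 intrinsics, pixels), "view" (4x4, takes a point from world to camera coordinates). Camera axes: x right, y up, looking along -z (the intrinsics and any distortion apply to the point x, -y, -z); pixel columns grow to the right and rows downward; lengths in m; the calibration is good to about 2 mm. A picture is of the moment at which its call begins.
- close_job(): hands the job in; it is judged then, once.
The state is a dict: "time": time; "joint_positions": joint angles; "joint_vel": joint speeds; "joint_torque": joint torques, N m; "ee_pos": TCP position; "eef_rot": TCP orientation; "ft_force": force on the tool from outside, world axes, zero at the start; "torque": the same for the moment, N m; "width": finger opening in m; "grip_force": force on a finger pad.
Only numpy, scipy, OpenCV 4.12 (cv2) and the standard library are available. Lean on these libraries where they do the work, as an engineer would, in place of code of your own. Each camera call takes 0.05 s, during which the arm holds its last target. There are 200 camera calls.

## Working session

There is one attempt and no reset: what is moved stays moved. The work goes in short steps, Python scripts to look and compute and a tool call to move; the robot and the scene stay as the last step left them, time stands still between calls to the robot, and variables do not carry over. Pictures are saved under pics/ and viewed, at most 14 in all, crops included, and the job is handed in when it is done.

Besides the shell and the picture viewer there is one more tool, called after "Call:" by a JSON object that holds its "method" and its "body". step_arm: Moves the arm, as the interface text tells. Shifts and turns lie within -1 to 1; 1 stands for 25 mm of shift or 0.12 rad of turn. Its arguments: {"type":"object","properties":{"delta_pos":{"type":"array"},"turn":{"type":"array"},"grip":{"type":"number"},"newtons":{"type":"number"}},"required":["delta_pos","turn"]}

```bash
mkdir -p pics; python3 - <<'E'
from bench import *
import cv2,pickle,numpy as np
d={n:camera(n) for n in("top","side")}
pickle.dump(d,open("a.pkl","wb"))
for n in d:
    cv2.imwrite(f"pics/{n}0.png",cv2.resize(d[n]["image"][:,:,::-1],(768,576)))
    V=d[n]["view"]; print(n,d[n]["mtx"],-V[:3,:3].T@V[:3,3],[k for k in d[n]])
s=read_state();print(s["ee_pos"],s["eef_rot"],s["time"],s["width"])
E
```

```text
top [[488.7541743    0.         255.77300223]
 [  0.         488.7541743  197.36260989]
 [  0.           0.           1.        ]] [-0.19057376  0.27839278  1.61163427] ['image', 'z_map', 'mtx', 'view']
side [[357.67011629   0.         254.67993493]
 [  0.         357.67011629 192.42321042]
 [  0.           0.           1.        ]] [ 0.60906161 -1.08930391  0.52011154] ['image', 'z_map', 'mtx', 'view']
[ 0.14352634 -0.60793389  0.22182328] [ 9.93285634e-01  1.15685913e-01 -1.02231754e-04 -6.39067063e-04] 0.1 0.08706606984379174
```

View pics/top0.png

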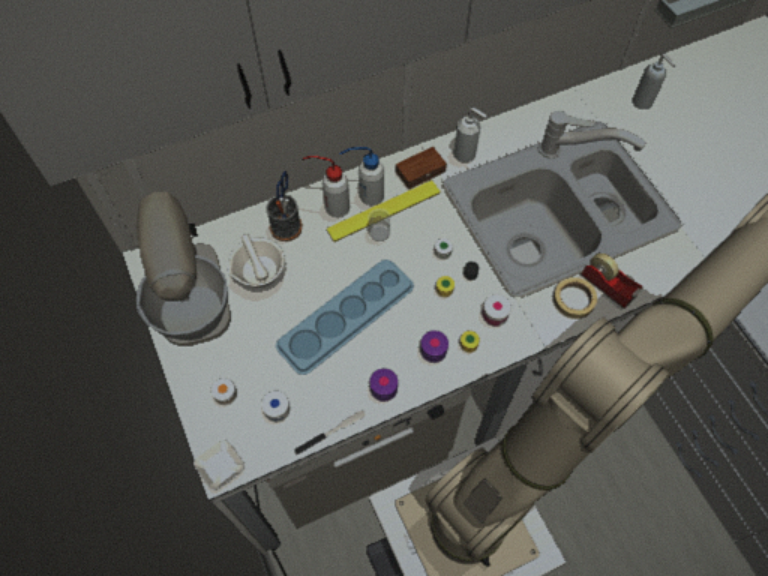

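View pics/side0.png

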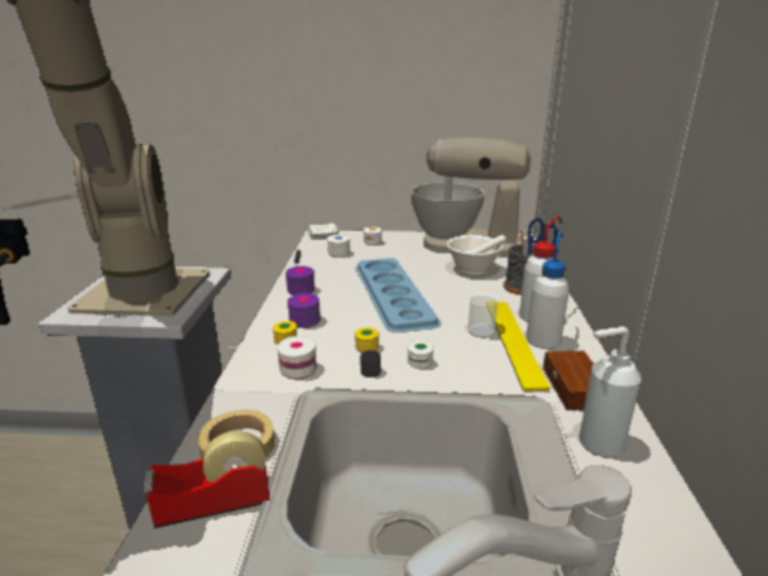

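The top view (768-wide scale) shows the green jar (443,247), plug (471,270), pink (496,309), blue (275,404) and orange (222,390). The tray runs from its big end at (305,345) to its small end at (390,278). The yellow and purple jars are decoys. The side view agrees: green (420,352), plug (370,364), pink (297,355), blue (339,243), orange (373,234).

```bash
cat > h.py <<'E'
import numpy as np,cv2
def rays(c,uv,z):
    uv=np.atleast_2d(uv).astype(float);K=c["mtx"];V=c["view"]
    r=np.c_[(uv[:,0]-K[0,2])/K[0,0],-(uv[:,1]-K[1,2])/K[1,1],-np.ones(len(uv))]@V[:3,:3]
    o=-V[:3,:3].T@V[:3,3]
    return o+r*((z-o[2])/r[:,2])[:,None]
def cloud(c):
    K=c["mtx"];V=c["view"];d=c["z_map"];v,u=np.mgrid[:384,:512]
    P=np.stack([(u-K[0,2])/K[0,0]*d,-(v-K[1,2])/K[1,1]*d,-d],-1)
    return (P-V[:3,3])@V[:3,:3]
def hsv(c): return cv2.cvtColor(c["image"],cv2.COLOR_RGB2HSV)
def blob(c,uv768,lo,hi,R=9):
    u,v=[int(x/1.5) for x in uv768]
    m=cv2.inRange(hsv(c),np.array(lo),np.array(hi));w=np.zeros_like(m);cv2.circle(w,(u,v),R,255,-1)
    m&=w;n,l,s,ce=cv2.connectedComponentsWithStats(m)
    if n<2:return None,0
    i=1+s[1:,4].argmax();return ce[i],s[i,4]
E
python3 - <<'E'
from h import *
import pickle
d=pickle.load(open("a.pkl","rb"))
J={"green":((443,247),(420,347),.034,(35,50,20),(90,255,255)),"orange":((222,390),(373,230),.040,(3,80,60),(22,255,255)),
"blue":((275,404),(339,238),.046,(100,80,30),(130,255,255)),"pink":((496,307),(297,346),.050,(150,80,60),(179,255,255)),"plug":((471,270),(370,357),.034,(0,0,0),(179,255,60))}
C={n:cloud(d[n]) for n in d}
for n,(a,b,z,lo,hi) in J.items():
    for cn,uv in(("top",a),("side",b)):
        c=d[cn];p,k=blob(c,uv,lo,hi,9 if cn=="top" else 6)
        if p is None: print(n,cn,None);continue
        X=rays(c,p,z)[0]
        P=C[cn].reshape(-1,3);q=P[(np.hypot(*(P[:,:2]-X[:2]).T)<.045)&(abs(P[:,2]-z)<.005)]
        cc=cv2.minEnclosingCircle(q[:,:2].astype(np.float32)) if len(q) else 0
        print(n,cn,p.round(1),k,X.round(4),"cloud",len(q),np.round(np.r_[cc[0],cc[1]],4) if cc else 0, q[:,2].mean().round(4) if len(q) else 0, q.mean(0).round(4))
for cn in d:
    c=d[cn];m=cv2.inRange(hsv(c),np.array((90,50,60)),np.array((112,200,255)))
    n,l,s,ce=cv2.connectedComponentsWithStats(m);i=1+s[1:,4].argmax();print(cn,s[i],ce[i])
    P=C[cn][(l==i)]
    k=P[abs(P[:,2]-.016)<.004][:,:2].astype(np.float32);r=cv2.minAreaRect(k);print("cloud",r)
    ct=max(cv2.findContours((l==i).astype(np.uint8),0,1)[0],key=cv2.contourArea)[:,0]
    print("mask",cv2.minAreaRect(rays(c,ct,.016)[:,:2].astype(np.float32)))
E
```

```text
green top [295.5 163.3] 19 [ 0.633  -0.2696  0.034 ] cloud 78 [ 0.6319 -0.2672  0.0241] 0.0342 [ 0.6297 -0.2666  0.0342]
green side [280.1 230.4] 23 [ 0.6291 -0.2693  0.034 ] cloud 136 [ 0.628  -0.272   0.0229] 0.0333 [ 0.6283 -0.2743  0.0333]
orange top [147.9 258.7] 29 [0.5013 0.3628 0.04  ] cloud 160 [0.4995 0.3636 0.0284] 0.0401 [0.4985 0.3631 0.0401]
orange side [248.  152.4] 8 [0.4972 0.3602 0.04  ] cloud 50 [0.4975 0.3594 0.0273] 0.0385 [0.4974 0.3555 0.0385]
blue top [182.7 268.4] 27 [0.4165 0.2674 0.046 ] cloud 207 [0.4148 0.267  0.0319] 0.0459 [0.4138 0.2688 0.0459]
blue side [225. 158.] 3 [0.4116 0.2655 0.046 ] cloud 73 [0.4119 0.2636 0.0318] 0.0446 [0.4122 0.2595 0.0446]
pink top [331.5 203.5] 26 [ 0.4194 -0.3041  0.05  ] cloud 194 [ 0.4164 -0.3006  0.0356] 0.0503 [ 0.4174 -0.3002  0.0503]
pink side [197.1 229.5] 27 [ 0.4156 -0.3035  0.05  ] cloud 287 [ 0.4158 -0.3049  0.034 ] 0.0493 [ 0.4165 -0.3087  0.0493]
plug top [313.8 180.2] 89 [ 0.5388 -0.2978  0.034 ] cloud 60 [ 0.5442 -0.3021  0.0202] 0.0338 [ 0.5456 -0.3017  0.0338]
plug side [246.2 238.8] 95 [ 0.5428 -0.3155  0.034 ] cloud 101 [ 0.5419 -0.306   0.0191] 0.0331 [ 0.543  -0.3081  0.0331]
top [ 184  173   92   77 2758] [228.86693256 210.83502538]
cloud ((0.5705333948135376, 0.02958802878856659), (0.10575539618730545, 0.3601212501525879), 16.869943618774414)
mask ((0.566214919090271, 0.03016442060470581), (0.1136806458234787, 0.3633195161819458), 16.693368911743164)
side [ 238  173   55   48 1547] [263.53846154 197.33031674]
cloud ((0.5686897039413452, 0.021739333868026733), (0.09937155246734619, 0.35083892941474915), 16.8045597076416)
mask ((0.5680582523345947, 0.0030522793531417847), (0.10927404463291168, 0.3744508922100067), 16.521480560302734)
```

```bash
python3 - <<'E'
from h import *
import pickle
d=pickle.load(open("a.pkl","rb"))
for cn,uv,z in(("top",(445,287),.034),("top",(470,341),.034),("top",(434,345),.05),("top",(384,384),.05),("top",(258,265),.05),("top",(378,228),.05),("top",(190,310),.1),("top",(330,432),.01),("top",(305,345),.01),("top",(390,278),.01)):
    print(uv,rays(d[cn],np.array(uv)/1.5,z)[0].round(3))
ims=[]
for cn,(u0,v0,w,h) in(("top",(175,165,110,90)),("side",(228,165,75,61))):
    im=d[cn]["image"][v0:v0+h,u0:u0+w,::-1];s=650//w if cn=="top" else 6
    c=d[cn]; im=cv2.resize(im,None,fx=5,fy=5,interpolation=cv2.INTER_CUBIC)
    # predicted deck/pocket outlines
    o=np.array((.5695,.027));a=np.deg2rad(106.8);ex=np.array((np.cos(a),np.sin(a)));ey=np.array((-ex[1],ex[0]))
    V=c["view"];K=c["mtx"]
    def pr(p,z):
        q=np.c_[p,np.full(len(p),z)]@V[:3,:3].T+V[:3,3];return np.c_[K[0,0]*q[:,0]/-q[:,2]+K[0,2],K[1,1]*-q[:,1]/-q[:,2]+K[1,2]]
    for x,r in zip((-135,-79.5,-15.5,55.5,133.5),(24.5,28.5,32.5,36.5,38.5)):
        t=np.linspace(0,6.28,40);p=o+ex*x/1e3+r/1e3*(np.cos(t)[:,None]*ex+np.sin(t)[:,None]*ey)
        uv=(pr(p,.016)-(u0,v0)+.5)*5-.5;cv2.polylines(im,[uv.round().astype(int)],True,(0,0,255),1)
    p=o+np.array([[x*ex+y*ey for x,y in((-.1715,-.0445),(.1715,-.0445),(.1715,.0445),(-.1715,.0445))]])[0]
    cv2.polylines(im,[((pr(p,.016)-(u0,v0)+.5)*5-.5).round().astype(int)],True,(0,255,0),1)
    cv2.imwrite(f"pics/tray_{cn}.png",im)
E
```

```text
(445, 287) [ 0.524 -0.219  0.034]
(470, 341) [ 0.37  -0.206  0.034]
(434, 345) [ 0.39 -0.12  0.05]
(384, 384) [0.352 0.026 0.05 ]
(258, 265) [0.765 0.176 0.05 ]
(378, 228) [ 0.739 -0.137  0.05 ]
(190, 310) [0.687 0.364 0.1  ]
(330, 432) [0.313 0.178 0.01 ]
(305, 345) [0.535 0.149 0.01 ]
(390, 278) [ 0.615 -0.113  0.01 ]
```

View pics/tray_top.png

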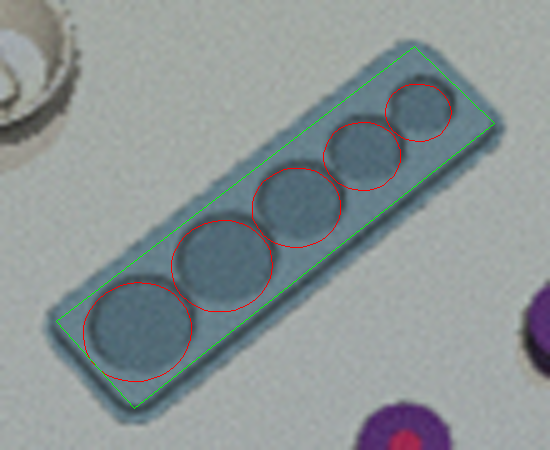

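View pics/tray_side.png

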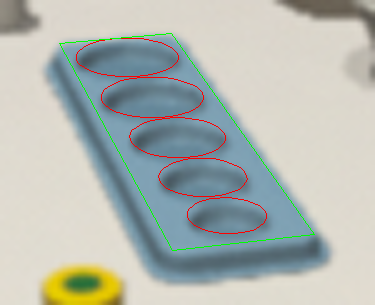

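The overlay shows the pockets fitting well in the side view and about 1 px higher in the top view. Averaged, the tray origin is near (0.571, 0.026) and its axis is at 106.8°. Moving to the pink jar.

Call:
{"method": "step_arm", "body": {"delta_pos": [[0.9,1,0],[0.9,1,0],[0.9,1,0],[0.9,1,0],[0.9,1,0],[0.9,1,0],[0.9,1,0],[0.9,1,0],[0.9,1,0],[0.9,1,0],[0.9,1,0],[0.9,1,0]], "turn": [1,1,1,1,1,1,1,1,1,1,1,1], "grip": 0, "newtons": 15}}

```text
time: 1.3
ee_pos: [0.4142, -0.3071, 0.2224]
eef_rot: [0.669, 0.744, -0.0, -0.0]
ft_force: [-0.2, -0.2, -0.3]
width: 0.0868
grip_force: 0.0
```

Call:
{"method": "step_arm", "body": {"delta_pos": [[0.1,0.1,-1],[0.1,0.1,-1],[0,0,-1],[0,0,-1],[0,0,0]], "turn": [0.8,0.8,0,0,0]}}

```text
time: 1.8
ee_pos: [0.4166, -0.302, 0.1194]
eef_rot: [0.596, 0.803, 0.0, -0.003]
ft_force: [-0.3, -0.6, 0.6]
width: 0.087
grip_force: 0.0
```

```bash
cat > st.py <<'E'
from bench import *
import numpy as np
from h import *
def yaw():
    q=read_state()["eef_rot"];a=2*np.arctan2(q[1],q[0])-np.pi/2
    return a
def show():
    s=read_state();print(s["time"],np.round(s["ee_pos"],4),"close ang",round(yaw(),3),"w",round(s["width"],4),"F",np.round(s["ft_force"],1),"gf",s["grip_force"],"q",np.round(s["joint_positions"],2))
E
python3 - <<'E'
from st import *
import pickle
show()
P=cloud(pickle.load(open("a.pkl","rb"))["top"]).reshape(-1,3)
q=P[(P[:,2]>.05)&(np.hypot(P[:,0]-.5,P[:,1]-.363)<.16)&(np.hypot(P[:,0]-.415,P[:,1]-.267)>.05)]
r=np.hypot(q[:,0]-.5,q[:,1]-.363);i=r.argsort()[:200:20];print(q[i].round(3),r[i])
E
```

```text
1.8 [ 0.4166 -0.302   0.1194] close ang 0.293 w 0.087 F [-0.3 -0.6  0.6] gf 0.0 q [ 0.98  0.22 -0.49  1.85  0.11  1.11  0.74]
[[0.521 0.357 0.051]
 [0.607 0.356 0.132]
 [0.608 0.381 0.144]
 [0.609 0.388 0.142]
 [0.613 0.371 0.149]
 [0.611 0.397 0.146]
 [0.496 0.479 0.059]
 [0.496 0.479 0.523]
 [0.504 0.479 0.204]
 [0.512 0.479 0.349]] [0.02150918 0.1074487  0.10966864 0.11174965 0.11361058 0.11589495
 0.11628466 0.11644962 0.1165309  0.1165851 ]
```

Call:
{"method": "step_arm", "body": {"delta_pos": [[0.04,-0.06,-1],[0,0,-1],[0,0,-0.8],[0,0,-0.6],[0,0,-0.4],[0,0,-0.25],[0,0,0]], "turn": [0,0,0,0,0,0,0]}}

```text
time: 2.5
ee_pos: [0.4196, -0.3048, 0.0212]
eef_rot: [0.596, 0.803, 0.0, -0.0]
ft_force: [0.4, -0.1, -0.6]
width: 0.0871
grip_force: 0.0
```

Call:
{"method": "step_arm", "body": {"delta_pos": [[0,0,0],[0,0,0],[0,0,0],[0,0,0],[0,0,0],[0,0,0],[0,0,0],[0,0,0]], "turn": [0,0,0,0,0,0,0,0], "grip": 1, "newtons": 15}}

```text
time: 3.3
ee_pos: [0.4198, -0.305, 0.0217]
eef_rot: [0.596, 0.803, -0.0, 0.0]
ft_force: [-0.9, 0.4, 5.0]
width: 0.0644
grip_force: 15.0
```

Call:
{"method": "step_arm", "body": {"delta_pos": [[0,0,0.5],[0,0,1],[0,0,1],[0,0,1],[0.25,1,0.5],[0.25,1,0],[0.25,1,0],[0.25,1,0],[0.25,1,0],[0.25,1,0],[0.25,1,0],[0.25,1,0]], "turn": [0,0,0,0,0,0,0,0,0,0,0,0]}}

```text
time: 4.5
ee_pos: [0.4696, -0.1037, 0.1219]
eef_rot: [0.596, 0.803, -0.0, 0.0]
ft_force: [-0.1, -0.8, -0.4]
width: 0.0647
grip_force: 15.0
```

Call:
{"method": "step_arm", "body": {"delta_pos": [[0.25,1,0],[0.25,1,0],[0.25,1,0],[0.25,1,0],[0.25,1,0],[0.25,1,0],[0.25,1,0],[0.25,1,0],[0.25,1,0],[0.2,0.9,0],[0.05,0.5,0],[0,0,0]], "turn": [0,0,0,0,0,0,0,0,0,0,0,0]}}

```text
time: 5.7
ee_pos: [0.5316, 0.157, 0.1216]
eef_rot: [0.595, 0.804, 0.0, -0.0]
ft_force: [0.2, 0.5, -1.2]
width: 0.065
grip_force: 15.0
```

```bash
python3 -c "
from st import *
show()"
```

```text
5.7 [0.5316 0.157  0.1216] close ang 0.296 w 0.065 F [ 0.2  0.5 -1.2] gf 15.000284593552351 q [ 0.29  0.36 -0.78  1.74  0.27  1.15 -0.28]
```

Call:
{"method": "step_arm", "body": {"delta_pos": [[0.03,-0.13,-1],[0,0,-1],[0,0,-0.8],[0,0,-0.2],[0,0,0]], "turn": [0,0,0,0,0]}}

```text
time: 6.2
ee_pos: [0.5326, 0.1508, 0.0461]
eef_rot: [0.597, 0.802, -0.001, -0.0]
ft_force: [0.1, -0.0, -0.6]
width: 0.0649
grip_force: 15.0
```

```bash
python3 - <<'E'
from st import *
show()
import pickle
d={n:camera(n) for n in("top","side")};pickle.dump(d,open("b.pkl","wb"))
a=cv2.resize(d["top"]["image"][165:255,150:260,::-1],None,fx=4,fy=4,interpolation=2)
b=cv2.resize(d["side"]["image"][145:235,215:305,::-1],None,fx=4,fy=4,interpolation=2)
cv2.imwrite("pics/b.png",np.hstack([a,b]))
E
```

```text
6.2 [0.5326 0.1508 0.0461] close ang 0.292 w 0.0649 F [ 0.1 -0.  -0.6] gf 15.00002863816917 q [ 0.26  0.45 -0.74  1.81  0.35  1.02 -0.33]
```

View pics/b.png

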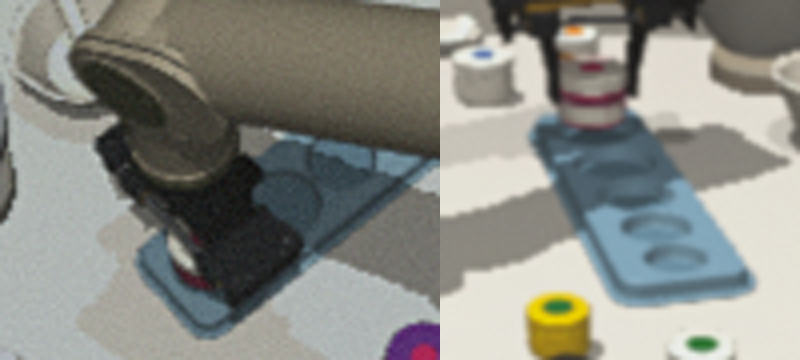

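The picture shows the pink jar hanging just above the largest pocket (side crop, centre near (593,100)), with the pocket row below it. Lowering now.

Call:
{"method": "step_arm", "body": {"delta_pos": [[0,0.1,0],[0,0,-0.3],[0,0,-0.3],[0,0,-0.15],[0,0,-0.1],[0,0,0],[0,0,0]], "turn": [0,0,0,0,0,0,0]}}

```text
time: 7.0
ee_pos: [0.5347, 0.1526, 0.0262]
eef_rot: [0.597, 0.802, -0.0, 0.002]
ft_force: [0.3, -7.4, 13.2]
width: 0.0644
grip_force: 15.0
```

Call:
{"method": "step_arm", "body": {"delta_pos": [[0,-0.1,0],[0,0,0],[0,0,0]], "turn": [0,0,0]}}

```text
time: 7.3
ee_pos: [0.5347, 0.1522, 0.0263]
eef_rot: [0.596, 0.803, 0.001, 0.001]
ft_force: [2.0, -2.0, 10.3]
width: 0.0643
grip_force: 15.0
```

Call:
{"method": "step_arm", "body": {"delta_pos": [[0,0,0],[0,0,0],[0,0,0],[0,0,0]], "turn": [0,0,0,0], "grip": 0}}

```text
time: 7.7
ee_pos: [0.5325, 0.1519, 0.0247]
eef_rot: [0.596, 0.803, -0.0, -0.0]
ft_force: [0.0, 0.7, -0.3]
width: 0.0847
grip_force: 0.0
```

Call:
{"method": "step_arm", "body": {"delta_pos": [[0,0,0.5],[0,0,1],[0,0,1],[0,0,1],[0,0,0.8],[-0.5,1,0],[-0.5,1,0],[-0.5,0.5,0],[-0.5,0.5,0],[-0.5,0.3,0],[-0.5,0.3,0],[-0.5,0.3,0]], "turn": [0,0,0,0,0,0,0,0,0,0,0,0]}}

```text
time: 8.9
ee_pos: [0.4445, 0.2494, 0.1325]
eef_rot: [0.597, 0.803, -0.0, 0.0]
ft_force: [-0.8, -0.2, -0.6]
width: 0.0866
grip_force: 0.0
```

```bash
cat > look.py <<'E'
from st import *
import pickle,sys
show()
d={n:camera(n) for n in("top","side")};pickle.dump(d,open(sys.argv[1]+".pkl","wb"))
a=cv2.resize(d["top"]["image"][165:255,150:270,::-1],None,fx=4,fy=4,interpolation=2)
b=cv2.resize(d["side"]["image"][145:235,225:305,::-1],None,fx=4,fy=4,interpolation=2)
cv2.imwrite(f"pics/{sys.argv[1]}.png",np.hstack([a,b]))
S={"pink":((.5324,.1538),.053,(150,80,60),(179,255,255)),"blue":((.555,.0791),.049,(112,90,30),(130,255,255)),"orange":((.5755,.0112),.043,(3,80,60),(22,255,255)),"green":((.594,-.0501),.037,(35,50,20),(88,255,255))}
for n,(xy,h,lo,hi) in S.items():
    for cn in d:
        V=d[cn]["view"];K=d[cn]["mtx"];q=V[:3,:3]@np.r_[xy,h]+V[:3,3];uv=np.array([K[0,0]*q[0]/-q[2]+K[0,2],K[1,2]-K[1,1]*q[1]/-q[2]])
        p,k=blob(d[cn],uv*1.5,lo,hi,5)
        if k<3: continue
        X=rays(d[cn],p,h)[0];P=cloud(d[cn]).reshape(-1,3);c=P[(np.hypot(*(P[:,:2]-X[:2]).T)<.02)&(abs(P[:,2]-h)<.02)]
        print(n,cn,k,X.round(4),"top z",np.median(c[:,2]).round(4),"plane",np.round(np.linalg.lstsq(np.c_[c[:,:2]-X[:2],np.ones(len(c))],c[:,2],rcond=None)[0],3))
E
python3 look.py c
```

```text
8.9 [0.4445 0.2494 0.1325] close ang 0.292 w 0.0866 F [-0.8 -0.2 -0.6] gf 0.0 q [ 0.18  0.26 -0.87  1.84  0.22  1.14 -0.47]
pink top 13 [0.5361 0.1476 0.053 ] top z 0.0616 plane [-0.224  0.314  0.059]
pink side 14 [0.5326 0.1615 0.053 ] top z 0.0617 plane [-0.106  0.22   0.062]
```

View pics/c.png

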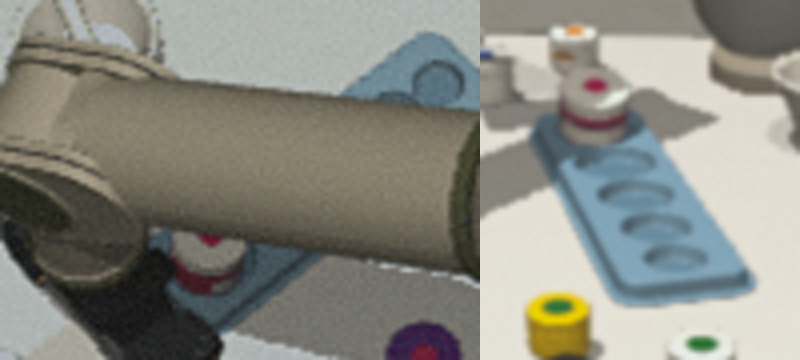

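```bash
python3 - <<'E'
from h import *
import pickle
d=pickle.load(open("c.pkl","rb"));a=pickle.load(open("a.pkl","rb"))
P=cloud(d["top"]).reshape(-1,3);c=P[(np.hypot(P[:,0]-.533,P[:,1]-.154)<.05)&(P[:,2]>.045)&(P[:,2]<.08)]
print(len(c),c.mean(0),cv2.minEnclosingCircle(c[:,:2].astype(np.float32)))
for cn,e in(("top",(1,0)),("side",(0,0))): 
  P=cloud(d[cn]).reshape(-1,3);c=P[(np.hypot(P[:,0]-.533,P[:,1]-.154)<.05)&(P[:,2]>.045)&(P[:,2]<.08)]
  print(cn,c.min(0),c.max(0))
# pocket floors from the first picture: depth points below 9 mm inside tray
P=cloud(a["top"]).reshape(-1,3);o=np.array((.571,.026));ex=np.array((-.289,.957))
for x,r in zip((-.135,-.0795,-.0155,.0555,.1335),(24.5,28.5,32.5,36.5,38.5)):
    for cn in a:
        P=cloud(a[cn]).reshape(-1,3);p=o+ex*x;q=P[(np.hypot(P[:,0]-p[0],P[:,1]-p[1])<r/1e3+.006)&(P[:,2]<.010)&(P[:,2]>-.003)&(abs((P[:,:2]-p)@[.957,.289])<.04)]
        print(cn,x,p.round(4),len(q),q.mean(0).round(4),np.round(cv2.minEnclosingCircle(q[:,:2].astype(np.float32))[0],4))
E
```

```text
175 [0.52082832 0.15798173 0.06040672] ((0.5247464179992676, 0.15340694785118103), 0.03212307021021843)
top [0.50072404 0.12226491 0.04518117] [0.54978134 0.18454899 0.07608715]
side [0.50193669 0.11413254 0.04500274] [0.56493218 0.17603188 0.06753058]
top -0.135 [ 0.61   -0.1032] 96 [ 0.6157 -0.1048  0.0045] [ 0.6097 -0.1036]
side -0.135 [ 0.61   -0.1032] 64 [ 0.6097 -0.0957  0.0045] [ 0.6091 -0.1036]
top -0.0795 [ 0.594  -0.0501] 136 [ 0.6006 -0.0536  0.0044] [ 0.594  -0.0497]
side -0.0795 [ 0.594  -0.0501] 78 [ 0.5937 -0.0416  0.004 ] [ 0.5938 -0.0451]
top -0.0155 [0.5755 0.0112] 177 [0.5815 0.0097 0.0035] [0.5793 0.013 ]
side -0.0155 [0.5755 0.0112] 97 [0.5744 0.021  0.0041] [0.5755 0.0131]
top 0.0555 [0.555  0.0791] 240 [0.5609 0.0774 0.004 ] [0.5574 0.081 ]
side 0.0555 [0.555  0.0791] 106 [0.5543 0.0909 0.004 ] [0.5554 0.0792]
top 0.1335 [0.5324 0.1538] 272 [0.5388 0.1497 0.0042] [0.5355 0.1528]
side 0.1335 [0.5324 0.1538] 96 [0.5321 0.1679 0.0037] [0.5328 0.1571]
```

The crop shows the pink jar sitting tilted in the large pocket, its far (+y) edge up on the rim (side crop (595,105)). I'll regrasp it, draw it back along the row and press it down.

Call:
{"method": "step_arm", "body": {"delta_pos": [[0.87,-0.97,0],[0.87,-0.97,0],[0.87,-0.97,0],[0.87,-0.97,0],[0,0,0],[0,0,0]], "turn": [0,0,0,0,0,0]}}

```text
time: 9.6
ee_pos: [0.5328, 0.1514, 0.1323]
eef_rot: [0.597, 0.802, -0.0, -0.0]
ft_force: [-0.5, -0.2, -0.8]
width: 0.087
grip_force: 0.0
```

Call:
{"method": "step_arm", "body": {"delta_pos": [[0,0,-0.8],[0,0,-1],[0,0,-1],[0,0,-0.8],[0,0,-0.3],[0,0,-0.2],[0,0,0]], "turn": [0,0,0,0,0,0,0]}}

```text
time: 10.3
ee_pos: [0.5323, 0.1528, 0.0303]
eef_rot: [0.596, 0.803, 0.0, 0.0]
ft_force: [0.2, -0.2, -0.4]
width: 0.0868
grip_force: 0.0
```

Call:
{"method": "step_arm", "body": {"delta_pos": [[0,0,0],[0,0,0],[0,0,0],[0,0,0],[0,0,0],[0,0,0]], "turn": [0,0,0,0,0,0], "grip": 1, "newtons": 6}}

```text
time: 10.9
ee_pos: [0.5334, 0.1524, 0.0308]
eef_rot: [0.596, 0.803, 0.001, 0.001]
ft_force: [4.7, -0.0, 5.0]
width: 0.0653
grip_force: 6.0
```

Call:
{"method": "step_arm", "body": {"delta_pos": [[0.03,-0.1,0.05],[0.03,-0.1,0],[0,-0.05,0],[0,0,-0.15],[0,0,-0.15],[0,0,0]], "turn": [0,0,0,0,0,0]}}

```text
time: 11.5
ee_pos: [0.5334, 0.1466, 0.0234]
eef_rot: [0.596, 0.803, -0.0, -0.0]
ft_force: [-0.4, 0.6, 1.4]
width: 0.0644
grip_force: 6.0
```

Call:
{"method": "step_arm", "body": {"delta_pos": [[0,0,-0.1],[0,0,-0.05],[0,0,0]], "turn": [0,0,0]}}

```text
time: 11.8
ee_pos: [0.5339, 0.1466, 0.0203]
eef_rot: [0.596, 0.803, 0.0, -0.0]
ft_force: [-0.9, 1.9, 3.2]
width: 0.0647
grip_force: 6.0
```

Call:
{"method": "step_arm", "body": {"delta_pos": [[0,0,0],[0,0,0],[0,0,0],[0,0,0.2],[0,0,1],[0,0,1],[0,0,1],[0,0,1],[-1,0.8,0],[-1,1,0],[-1,1,0],[-1,1,0]], "turn": [0,0,0,0,0,0,0,0,0,0,0,0], "grip": 0}}

```text
time: 13.0
ee_pos: [0.4328, 0.2419, 0.1255]
eef_rot: [0.596, 0.803, 0.0, 0.0]
ft_force: [0.9, 0.0, 0.7]
width: 0.087
grip_force: 0.0
```

```bash
python3 look.py e
```

```text
13.0 [0.4328 0.2419 0.1255] close ang 0.293 w 0.087 F [0.9 0.  0.7] gf 0.0 q [ 0.2   0.23 -0.88  1.88  0.2   1.12 -0.46]
pink side 9 [0.5309 0.1462 0.053 ] top z 0.052 plane [0.008 0.026 0.052]
```

The force and depth readings say the pink jar is now upright, top at z 0.052. So the row sits about 5 mm nearer −y than I measured. For the rest I'll square each jar in the fingers in two directions. Now blue.

Call:
{"method": "step_arm", "body": {"delta_pos": [[-0.2,0.25,0],[-0.2,0.25,0],[-0.2,0.25,0],[-0.2,0.25,0],[0,0,0],[0,0,0],[0,0,0],[0,0,0],[0,0,0],[0,0,0],[0,0,0],[0,0,0]], "turn": [1,1,1,1,1,1,1,1,1,1,1,1]}}

```text
time: 14.3
ee_pos: [0.4143, 0.2657, 0.1253]
eef_rot: [-0.083, 0.997, -0.0, 0.0]
ft_force: [0.5, -0.4, 0.5]
width: 0.0871
grip_force: 0.0
```

```bash
python3 - <<'E'
from st import *
show()
import pickle
for f,g,h in(("a",(.4165,-.3035),.05),("e",(.533,.147),.053),("a",(.413,.266),.046)):
    P=cloud(pickle.load(open(f+".pkl","rb"))["side"]).reshape(-1,3);q=P[(np.hypot(P[:,0]-g[0],P[:,1]-g[1])<.045)&(abs(P[:,2]-h)<.005)]
    print(f,len(q),q.min(0),q.max(0),q.mean(0),cv2.minEnclosingCircle(q[:,:2].astype(np.float32)))
E
```

```text
14.3 [0.4143 0.2657 0.1253] close ang 1.737 w 0.0871 F [ 0.5 -0.4  0.5] gf 0.0 q [ 0.34  0.3  -1.13  1.88  0.3   1.14  0.84]
a 287 [ 0.38472063 -0.33832911  0.04521617] [ 0.44764253 -0.27117252  0.05353618] [ 0.41647422 -0.30870028  0.04931333] ((0.4157533347606659, -0.3049484193325043), 0.034049149602651596)
e 102 [0.49839603 0.11157036 0.04816014] [0.5618089  0.17829865 0.05389421] [0.53044317 0.14052565 0.05160325] ((0.530778169631958, 0.14464350044727325), 0.03409898653626442)
a 73 [0.38190933 0.23185066 0.04107587] [0.44127507 0.29502656 0.04868113] [0.41216466 0.2594661  0.04457859] ((0.41194820404052734, 0.2636057436466217), 0.03176349401473999)
```

Call:
{"method": "step_arm", "body": {"delta_pos": [[0,0,-1],[0,0,-1],[0,0,-1],[0,0,-0.7],[0,0,-0.4],[0,0,-0.2],[0,0,0]], "turn": [0,0,0,0,0,0,0]}}

```text
time: 15.0
ee_pos: [0.414, 0.2661, 0.0176]
eef_rot: [-0.081, 0.997, 0.0, -0.0]
ft_force: [0.2, 0.0, 0.8]
width: 0.0871
grip_force: 0.0
```

Call:
{"method": "step_arm", "body": {"delta_pos": [[0,0,0],[0,0,0],[0,0,0],[0,0,0],[0,0,0],[0,0,0]], "turn": [0,0,0,0,0,0], "grip": 1, "newtons": 6}}

```text
time: 15.6
ee_pos: [0.4141, 0.2664, 0.0179]
eef_rot: [-0.081, 0.997, 0.0, 0.0]
ft_force: [-0.6, -0.6, 4.3]
width: 0.0611
grip_force: 6.0
```

Call:
{"method": "step_arm", "body": {"delta_pos": [[0,0,0],[0,0,0],[0,0,0],[0,0,0]], "turn": [0,0,0,0], "grip": 0}}

```text
time: 16.0
ee_pos: [0.4138, 0.2661, 0.0175]
eef_rot: [-0.081, 0.997, -0.0, -0.0]
ft_force: [0.6, 0.6, 0.2]
width: 0.0832
grip_force: 0.0
```

Call:
{"method": "step_arm", "body": {"delta_pos": [[0,0,0],[0,0,0],[0,0,0],[0,0,0],[0,0,0],[0,0,0],[0,0,0],[0,0,0],[0,0,0],[0,0,0],[0,0,0],[0,0,0]], "turn": [-1,-1,-1,-1,-1,-1,-1,-1,-1,-1,-1,-1]}}

```text
time: 17.2
ee_pos: [0.4138, 0.2662, 0.0175]
eef_rot: [0.598, 0.801, -0.0, -0.0]
ft_force: [1.0, 0.2, -0.4]
width: 0.087
grip_force: 0.0
```

Call:
{"method": "step_arm", "body": {"delta_pos": [[0,0,0],[0,0,0],[0,0,0],[0,0,0],[0,0,0],[0,0,0]], "turn": [0,0,0,0,0,0], "grip": 1, "newtons": 12}}

```text
time: 17.8
ee_pos: [0.4139, 0.2661, 0.0175]
eef_rot: [0.596, 0.803, 0.0, -0.0]
ft_force: [0.7, 0.1, -0.3]
width: 0.0606
grip_force: 12.0
```

```bash
python3 -c "
from st import *
show()"
```

```text
17.8 [0.4139 0.2661 0.0175] close ang 0.293 w 0.0606 F [ 0.7  0.1 -0.3] gf 12.000037226825953 q [-0.01  0.37 -0.73  1.98  0.31  0.91 -0.61]
```

Call:
{"method": "step_arm", "body": {"delta_pos": [[0,0,0.6],[0,0,1],[0,0,1],[0,0,1],[0.71,-0.96,0.5],[0.71,-0.96,0],[0.71,-0.96,0],[0.71,-0.96,0],[0.71,-0.96,0],[0.71,-0.96,0],[0.71,-0.96,0],[0.71,-0.96,0]], "turn": [0,0,0,0,0,0,0,0,0,0,0,0]}}

```text
time: 19.0
ee_pos: [0.5564, 0.0733, 0.1212]
eef_rot: [0.596, 0.803, 0.0, 0.0]
ft_force: [-0.4, 0.9, -1.2]
width: 0.0604
grip_force: 12.0
```

Call:
{"method": "step_arm", "body": {"delta_pos": [[0,0,-0.7],[0,0,-1],[0,0,-1],[0,0,-0.4],[0,0,0],[0,0,0]], "turn": [0,0,0,0,0,0]}}

```text
time: 19.6
ee_pos: [0.5564, 0.0745, 0.0439]
eef_rot: [0.596, 0.803, 0.001, 0.0]
ft_force: [0.2, -0.6, -0.2]
width: 0.0607
grip_force: 12.0
```

```bash
python3 look.py f
```

```text
19.6 [0.5564 0.0745 0.0439] close ang 0.293 w 0.0607 F [ 0.2 -0.6 -0.2] gf 12.000171393156052 q [ 0.28  0.43 -0.6   1.8   0.28  1.   -0.13]
pink top 28 [0.535  0.1466 0.053 ] top z 0.0544 plane [-0.01  -0.052  0.054]
pink side 9 [0.5272 0.146  0.053 ] top z 0.0529 plane [-0.012 -0.07   0.053]
```

View pics/f.png

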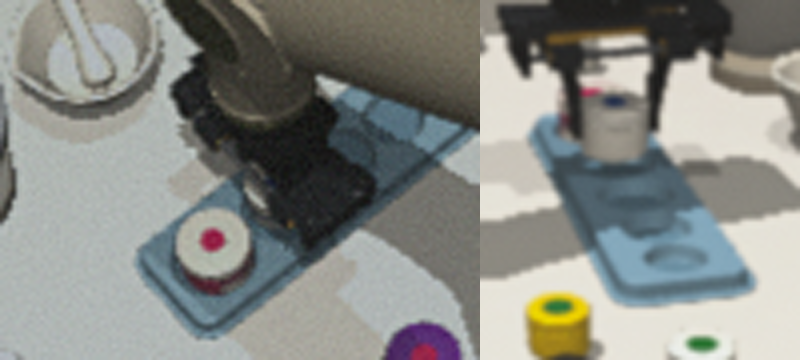

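Pink stands upright in its pocket (top crop (212,240)), and blue hangs just above the second pocket (side crop (615,130)). Lowering with force feedback.

Call:
{"method": "step_arm", "body": {"delta_pos": [[0,-0.06,-0.3],[0,0,-0.3],[0,0,-0.1],[0,0,-0.1],[0,0,0],[0,0,0]], "turn": [0,0,0,0,0,0]}}

```text
time: 20.3
ee_pos: [0.5559, 0.0728, 0.0226]
eef_rot: [0.596, 0.803, 0.0, -0.0]
ft_force: [-0.1, -0.5, -1.6]
width: 0.0605
grip_force: 12.0
```

No side load. Now lower the last 2–3 mm.

Call:
{"method": "step_arm", "body": {"delta_pos": [[0,0,-0.08],[0,0,-0.03],[0,0,0]], "turn": [0,0,0]}}

```text
time: 20.6
ee_pos: [0.5562, 0.0728, 0.0205]
eef_rot: [0.596, 0.803, 0.0, 0.0]
ft_force: [-2.0, -0.2, 5.6]
width: 0.0604
grip_force: 12.0
```

Call:
{"method": "step_arm", "body": {"delta_pos": [[0,0,0],[0,0,0],[0,0,0],[0,0,0.2],[0,0,1],[0,0,1],[0,0,1],[0,0,1]], "turn": [0,0,0,0,0,0,0,0], "grip": 0}}

```text
time: 21.4
ee_pos: [0.5558, 0.0728, 0.1262]
eef_rot: [0.596, 0.803, 0.0, 0.0]
ft_force: [0.6, -1.0, 0.8]
width: 0.0873
grip_force: 0.0
```

Call:
{"method": "step_arm", "body": {"delta_pos": [[-0.45,0.76,0],[-0.45,0.76,0],[-0.45,0.76,0],[-0.45,0.76,0],[-0.45,0.76,0],[-0.45,0.76,0],[-0.45,0.76,0],[-0.45,0.76,0],[-0.45,0.76,0],[-0.45,0.76,0],[-0.45,0.76,0],[-0.45,0.76,0]], "turn": [-0.81,-0.81,-0.81,-0.81,-0.81,-0.81,-0.81,-0.81,-0.81,-0.81,-0.81,-0.81]}}

```text
time: 22.6
ee_pos: [0.4203, 0.3015, 0.1252]
eef_rot: [0.94, 0.34, 0.0, 0.0]
ft_force: [-0.8, -0.3, -1.2]
width: 0.0867
grip_force: 0.0
```

```bash
python3 look.py g
```

```text
22.6 [0.4203 0.3015 0.1252] close ang -0.877 w 0.0867 F [-0.8 -0.3 -1.2] gf 0.0 q [-0.13  0.24 -0.64  1.84  0.16  1.12 -1.71]
pink side 8 [0.5299 0.1455 0.053 ] top z 0.0523 plane [0.011 0.014 0.052]
```

Call:
{"method": "step_arm", "body": {"delta_pos": [[0.79,0.6,0],[0.79,0.6,0],[0.79,0.6,0],[0.79,0.6,0],[0,0,0]], "turn": [0,0,0,0,0]}}

```text
time: 23.2
ee_pos: [0.5019, 0.3612, 0.1245]
eef_rot: [0.94, 0.342, 0.0, -0.0]
ft_force: [-0.1, -0.2, -0.4]
width: 0.0869
grip_force: 0.0
```

Call:
{"method": "step_arm", "body": {"delta_pos": [[0,0,-1],[0,0,-1],[0,0,-1],[0,0,-0.7],[0,0,-0.4],[0,0,-0.2],[0,0,0]], "turn": [0,0,0,0,0,0,0]}}

```text
time: 23.9
ee_pos: [0.4999, 0.3607, 0.0174]
eef_rot: [0.94, 0.342, 0.0, 0.0]
ft_force: [0.4, 0.2, -0.3]
width: 0.0869
grip_force: 0.0
```

Call:
{"method": "step_arm", "body": {"delta_pos": [[0,0,0],[0,0,0],[0,0,0],[0,0,0],[0,0,0],[0,0,0],[0,0,0]], "turn": [0,0,0,0,0,0,0], "grip": 1}}

```text
time: 24.6
ee_pos: [0.4999, 0.3608, 0.0175]
eef_rot: [0.94, 0.342, 0.0, -0.0]
ft_force: [-0.6, -1.2, 2.3]
width: 0.0526
grip_force: 12.0
```

```bash
python3 - <<'E'
from st import *
show()
import pickle
for cn in("top","side"):
    P=cloud(pickle.load(open("g.pkl","rb"))[cn]).reshape(-1,3);q=P[(np.hypot(P[:,0]-.556,P[:,1]-.0728)<.022)&(P[:,2]<.08)];print(cn,len(q),np.percentile(q[:,2],[10,50,90]) if len(q) else 0)
E
```

```text
24.6 [0.4999 0.3608 0.0175] close ang -0.873 w 0.0526 F [-0.6 -1.2  2.3] gf 12.000039950944483 q [-0.26  0.57 -0.56  1.66  0.35  1.01 -1.81]
top 0 0
side 44 [0.04739604 0.04826082 0.04956749]
```

Call:
{"method": "step_arm", "body": {"delta_pos": [[0,0,0.6],[0,0,1],[0,0,1],[0,0,1],[-0.3,-0.9,0.5],[-0.3,-0.9,0],[-0.3,-0.9,0],[-0.3,-0.9,0],[-0.3,-0.9,0],[-0.3,-0.9,0],[-0.3,-0.9,0],[-0.3,-0.9,0]], "turn": [0,0,0,0,0,0,0,0,0,0,0,0]}}

```text
time: 25.8
ee_pos: [0.4395, 0.18, 0.1207]
eef_rot: [0.94, 0.342, 0.0, 0.0]
ft_force: [0.2, -0.3, -0.3]
width: 0.0527
grip_force: 12.0
```

Call:
{"method": "step_arm", "body": {"delta_pos": [[0.55,-0.7,0],[0.55,-0.7,0],[0.55,-0.7,0],[0.55,-0.7,0],[0.55,-0.7,0],[0.55,-0.7,0],[0.55,-0.7,0],[0.55,-0.7,0],[0.55,-0.7,0],[0.55,-0.74,0],[0,0,0]], "turn": [0.97,0.97,0.97,0.97,0.97,0.97,0.97,0.97,0.97,0.97,0]}}

```text
time: 26.9
ee_pos: [0.5787, 0.0013, 0.1205]
eef_rot: [0.597, 0.802, -0.0, 0.001]
ft_force: [-0.0, -0.2, -0.5]
width: 0.0525
grip_force: 12.0
```

```bash
python3 -c "
from st import *
show()"
```

```text
26.9 [0.5787 0.0013 0.1205] close ang 0.29 w 0.0525 F [-0.  -0.2 -0.5] gf 11.998222963884473 q [ 0.38  0.36 -0.56  1.69  0.21  1.15  0.05]
```

Call:
{"method": "step_arm", "body": {"delta_pos": [[0,0,0],[0,0,-1],[0,0,-1],[0,0,-1],[0,0,0],[0,0,0]], "turn": [0,0,0,0,0,0]}}

```text
time: 27.5
ee_pos: [0.5772, 0.0057, 0.0457]
eef_rot: [0.597, 0.802, 0.0, -0.0]
ft_force: [-0.2, 0.1, 0.2]
width: 0.0527
grip_force: 12.0
```

Call:
{"method": "step_arm", "body": {"delta_pos": [[-0.03,-0.03,-0.3],[0,0,-0.3],[0,0,-0.2],[0,0,-0.1],[0,0,0],[0,0,0]], "turn": [0,0,0,0,0,0]}}

```text
time: 28.1
ee_pos: [0.5767, 0.004, 0.0225]
eef_rot: [0.597, 0.802, 0.0, 0.0]
ft_force: [-0.9, 0.1, -1.5]
width: 0.0525
grip_force: 12.0
```

Call:
{"method": "step_arm", "body": {"delta_pos": [[0,0,-0.08],[0,0,-0.03],[0,0,0]], "turn": [0,0,0]}}

```text
time: 28.4
ee_pos: [0.577, 0.004, 0.0204]
eef_rot: [0.597, 0.802, 0.0, 0.0]
ft_force: [-2.1, -0.3, 7.0]
width: 0.0523
grip_force: 12.0
```

Call:
{"method": "step_arm", "body": {"delta_pos": [[0,0,0],[0,0,0],[0,0,0],[0,0,0.2],[0,0,1],[0,0,1],[0,0,1],[0,0,1]], "turn": [0,0,0,0,0,0,0,0], "grip": 0}}

```text
time: 29.2
ee_pos: [0.5765, 0.004, 0.1259]
eef_rot: [0.597, 0.802, 0.0, 0.0]
ft_force: [0.0, 0.1, -0.3]
width: 0.087
grip_force: 0.0
```

Call:
{"method": "step_arm", "body": {"delta_pos": [[0.18,-0.91,0],[0.18,-0.91,0],[0.18,-0.91,0],[0.18,-0.91,0],[0.18,-0.91,0],[0.18,-0.91,0],[0.18,-0.91,0],[0.18,-0.91,0],[0.18,-0.91,0],[0.18,-0.91,0],[0.18,-0.91,0],[0.18,-0.91,0]], "turn": [1,1,1,1,1,1,1,1,1,1,1,1], "grip": 0.25}}

```text
time: 30.4
ee_pos: [0.6307, -0.2701, 0.1248]
eef_rot: [-0.082, 0.997, 0.0, 0.0]
ft_force: [0.3, 0.5, -0.2]
width: 0.0652
grip_force: 0.0
```

```bash
python3 look.py k; python3 - <<'E'
from st import *
import pickle
for cn in("top","side"):
  for n,x,y in(("pink",.533,.1466),("blue",.556,.0728),("orange",.577,.004)):
    P=cloud(pickle.load(open("k.pkl","rb"))[cn]).reshape(-1,3);q=P[(np.hypot(P[:,0]-x,P[:,1]-y)<.02)&(P[:,2]<.08)];print(cn,n,len(q),np.percentile(q[:,2],[10,50,90]) if len(q) else 0)
E
```

```text
30.4 [ 0.6307 -0.2701  0.1248] close ang 1.735 w 0.0652 F [ 0.3  0.5 -0.2] gf 0.0 q [ 0.8   0.62 -0.68  1.37  0.39  1.29  1.83]
pink top 29 [0.535 0.147 0.053] top z 0.0545 plane [ 0.064 -0.071  0.055]
pink side 8 [0.5299 0.1455 0.053 ] top z 0.0525 plane [-0.009 -0.009  0.052]
blue top 15 [0.5572 0.0711 0.049 ] top z 0.0504 plane [-0.044 -0.005  0.05 ]
blue side 3 [0.5528 0.07   0.049 ] top z 0.0478 plane [0.007 0.01  0.048]
orange top 22 [0.5773 0.0044 0.043 ] top z 0.0441 plane [-0.02   0.011  0.044]
orange side 12 [0.5742 0.0026 0.043 ] top z 0.0422 plane [0.003 0.    0.042]
top pink 97 [0.05033571 0.05411501 0.05929222]
top blue 90 [0.04488981 0.05007231 0.05549038]
top orange 87 [0.03951242 0.04393126 0.04884406]
side pink 32 [0.05143134 0.05247819 0.05332275]
side blue 39 [0.04685861 0.04786151 0.0491519 ]
side orange 46 [0.04112605 0.04212914 0.04338625]
```

View pics/k.png

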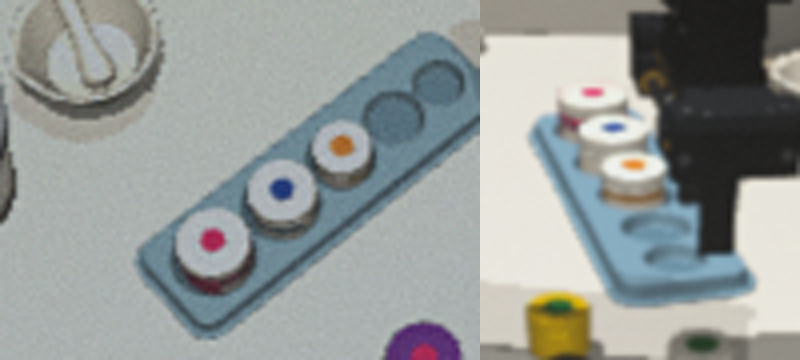

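The crop shows pink, blue and orange standing level in the three largest pockets (top crop (212,240), (281,189), (342,146)), with two small pockets still empty. Now green.

Call:
{"method": "step_arm", "body": {"delta_pos": [[0,0.02,-1],[0,0,-1],[0,0,-1],[0,0,-0.7],[0,0,-0.4],[0,0,-0.2],[0,0,0]], "turn": [0,0,0,0,0,0,0]}}

```text
time: 31.2
ee_pos: [0.6307, -0.2684, 0.0172]
eef_rot: [-0.08, 0.997, 0.0, 0.0]
ft_force: [0.5, -0.1, 0.1]
width: 0.0653
grip_force: 0.0
```

Call:
{"method": "step_arm", "body": {"delta_pos": [[0,0,0],[0,0,0],[0,0,0],[0,0,0],[0,0,0],[0,0,0]], "turn": [0,0,0,0,0,0], "grip": 1, "newtons": 6}}

```text
time: 31.8
ee_pos: [0.6309, -0.2687, 0.0177]
eef_rot: [-0.08, 0.997, -0.0, 0.0]
ft_force: [-0.3, 0.0, 5.0]
width: 0.0447
grip_force: 6.0
```

Call:
{"method": "step_arm", "body": {"delta_pos": [[0,0,0],[0,0,0],[0,0,0],[0,0,0]], "turn": [0,0,0,0], "grip": 0.25}}

```text
time: 32.2
ee_pos: [0.6304, -0.2685, 0.0168]
eef_rot: [-0.08, 0.997, 0.0, -0.0]
ft_force: [0.6, -0.3, 0.4]
width: 0.0634
grip_force: 0.0
```

Call:
{"method": "step_arm", "body": {"delta_pos": [[0,0,0],[0,0,0],[0,0,0],[0,0,0],[0,0,0],[0,0,0],[0,0,0],[0,0,0],[0,0,0],[0,0,0],[0,0,0],[0,0,0]], "turn": [-1,-1,-1,-1,-1,-1,-1,-1,-1,-1,-1,-1]}}

```text
time: 33.4
ee_pos: [0.6306, -0.2684, 0.017]
eef_rot: [0.599, 0.801, 0.0, -0.0]
ft_force: [-0.2, 0.9, 0.8]
width: 0.065
grip_force: 0.0
```

Call:
{"method": "step_arm", "body": {"delta_pos": [[0,0,0],[0,0,0],[0,0,0],[0,0,0],[0,0,0],[0,0,0]], "turn": [0,0,0,0,0,0], "grip": 1, "newtons": 12}}

```text
time: 34.0
ee_pos: [0.6306, -0.2686, 0.017]
eef_rot: [0.597, 0.802, 0.0, -0.0]
ft_force: [0.5, -0.2, -0.3]
width: 0.045
grip_force: 12.0
```

Call:
{"method": "step_arm", "body": {"delta_pos": [[0,0,0.6],[0,0,1],[0,0,1],[-0.16,0.94,0.9],[-0.16,0.94,0.5],[-0.16,0.94,0],[-0.16,0.94,0],[-0.16,0.94,0],[-0.16,0.94,0],[-0.16,0.94,0],[-0.16,0.94,0],[-0.14,0.93,0]], "turn": [0,0,0,0,0,0,0,0,0,0,0,0]}}

```text
time: 35.2
ee_pos: [0.595, -0.0564, 0.1183]
eef_rot: [0.597, 0.802, 0.0, 0.0]
ft_force: [0.6, -0.2, -1.1]
width: 0.0449
grip_force: 12.0
```

Call:
{"method": "step_arm", "body": {"delta_pos": [[0,0,0],[0,0,-1],[0,0,-1],[0,0,-0.9],[0,0,0],[0,0,0]], "turn": [0,0,0,0,0,0]}}

```text
time: 35.8
ee_pos: [0.5954, -0.0576, 0.0455]
eef_rot: [0.597, 0.802, 0.0, 0.0]
ft_force: [0.6, 0.3, -0.8]
width: 0.0445
grip_force: 12.0
```

Call:
{"method": "step_arm", "body": {"delta_pos": [[0,0,-0.3],[0,0,-0.3],[0,0,-0.2],[0,0,-0.1],[0,0,-0.05],[0,0,0],[0,0,0]], "turn": [0,0,0,0,0,0,0]}}

```text
time: 36.5
ee_pos: [0.5953, -0.0572, 0.021]
eef_rot: [0.597, 0.802, 0.0, 0.0]
ft_force: [0.9, 0.8, -2.0]
width: 0.0449
grip_force: 12.0
```

Call:
{"method": "step_arm", "body": {"delta_pos": [[0,0,-0.05],[0,0,-0.03],[0,0,0]], "turn": [0,0,0]}}

```text
time: 36.8
ee_pos: [0.5955, -0.0569, 0.0198]
eef_rot: [0.597, 0.802, 0.0, 0.0]
ft_force: [-2.4, 1.3, 8.4]
width: 0.0449
grip_force: 12.0
```

Call:
{"method": "step_arm", "body": {"delta_pos": [[0,0,0],[0,0,0],[0,0,0],[0,0,0.2],[0,0,1],[0,0,1],[0,0,1],[0,0,1]], "turn": [0,0,0,0,0,0,0,0], "grip": 0.25}}

```text
time: 37.6
ee_pos: [0.595, -0.0573, 0.1252]
eef_rot: [0.597, 0.802, 0.0, 0.0]
ft_force: [-0.1, 0.4, -0.5]
width: 0.0653
grip_force: 0.0
```

Call:
{"method": "step_arm", "body": {"delta_pos": [[-0.175,-0.82,0],[-0.175,-0.82,0],[-0.175,-0.82,0],[-0.175,-0.82,0],[-0.175,-0.82,0],[-0.175,-0.82,0],[-0.175,-0.82,0],[-0.175,-0.82,0],[-0.175,-0.82,0],[-0.175,-0.82,0],[-0.175,-0.82,0],[-0.175,-0.82,0]], "turn": [1,1,1,1,1,1,1,1,1,1,1,1]}}

```text
time: 38.8
ee_pos: [0.5423, -0.3043, 0.1241]
eef_rot: [-0.082, 0.997, -0.0, 0.0]
ft_force: [-0.4, 0.3, 0.3]
width: 0.0651
grip_force: 0.0
```

```bash
python3 look.py m
```

```text
38.8 [ 0.5423 -0.3043  0.1241] close ang 1.735 w 0.0651 F [-0.4  0.3  0.3] gf 0.0 q [ 0.91  0.46 -0.61  1.56  0.28  1.2   1.98]
pink top 29 [0.535 0.147 0.053] top z 0.0546 plane [-0.039 -0.009  0.054]
blue top 13 [0.5554 0.0721 0.049 ] top z 0.0503 plane [-0.006 -0.011  0.05 ]
orange top 22 [0.5773 0.0044 0.043 ] top z 0.0443 plane [-0.032 -0.023  0.044]
orange side 4 [0.5789 0.0049 0.043 ] top z 0.0425 plane [0.016 0.011 0.042]
green top 21 [ 0.597 -0.058  0.037] top z 0.0385 plane [-0.049  0.027  0.038]
green side 13 [ 0.5921 -0.0576  0.037 ] top z 0.0361 plane [-0.011  0.016  0.036]
```

Green is seated too. Now the plug.

Call:
{"method": "step_arm", "body": {"delta_pos": [[0,0,-1],[0,0,-1],[0,0,-1],[0,0,-0.7],[0,0,-0.35],[0,0,-0.2],[0,0,0]], "turn": [0,0,0,0,0,0,0]}}

```text
time: 39.6
ee_pos: [0.5428, -0.3032, 0.0177]
eef_rot: [-0.08, 0.997, 0.0, 0.0]
ft_force: [0.9, -0.1, 0.1]
width: 0.0654
grip_force: 0.0
```

Call:
{"method": "step_arm", "body": {"delta_pos": [[0,0,0],[0,0,0],[0,0,0],[0,0,0],[0,0,0],[0,0,0]], "turn": [0,0,0,0,0,0], "grip": 1, "newtons": 4}}

```text
time: 40.2
ee_pos: [0.5427, -0.3034, 0.0178]
eef_rot: [-0.08, 0.997, -0.0, 0.0]
ft_force: [-0.7, 1.1, 1.8]
width: 0.0368
grip_force: 4.0
```

Call:
{"method": "step_arm", "body": {"delta_pos": [[0,0,0],[0,0,0],[0,0,0],[0,0,0]], "turn": [0,0,0,0], "grip": 0.25}}

```text
time: 40.6
ee_pos: [0.5426, -0.3033, 0.0175]
eef_rot: [-0.08, 0.997, 0.0, -0.0]
ft_force: [-0.2, 0.1, 0.4]
width: 0.0606
grip_force: 0.0
```

Call:
{"method": "step_arm", "body": {"delta_pos": [[0,0,0],[0,0,0],[0,0,0],[0,0,0],[0,0,0],[0,0,0],[0,0,0],[0,0,0],[0,0,0],[0,0,0],[0,0,0],[0,0,0]], "turn": [-1,-1,-1,-1,-1,-1,-1,-1,-1,-1,-1,-1]}}

```text
time: 41.8
ee_pos: [0.5426, -0.3032, 0.0175]
eef_rot: [0.599, 0.801, 0.0, -0.0]
ft_force: [0.2, 0.3, 0.1]
width: 0.0657
grip_force: 0.0
```

Call:
{"method": "step_arm", "body": {"delta_pos": [[0,0,0],[0,0,0],[0,0,0],[0,0,0],[0,0,0],[0,0,0],[0,0,0]], "turn": [0,0,0,0,0,0,0], "grip": 1, "newtons": 8}}

```text
time: 42.5
ee_pos: [0.5426, -0.3033, 0.0175]
eef_rot: [0.597, 0.802, 0.0, -0.0]
ft_force: [0.3, 0.1, -1.0]
width: 0.0367
grip_force: 8.0
```

Call:
{"method": "step_arm", "body": {"delta_pos": [[0,0,0.6],[0,0,1],[0,0,1],[0,0,0.9],[0.34,0.965,0.5],[0.34,0.965,0],[0.34,0.965,0],[0.34,0.965,0],[0.34,0.965,0],[0.34,0.965,0],[0.34,0.965,0],[0.34,0.965,0]], "turn": [0,0,0,0,0,0,0,0,0,0,0,0]}}

```text
time: 43.7
ee_pos: [0.6111, -0.1093, 0.1189]
eef_rot: [0.597, 0.802, 0.0, 0.001]
ft_force: [0.7, 0.0, -0.6]
width: 0.0368
grip_force: 8.0
```

Call:
{"method": "step_arm", "body": {"delta_pos": [[0,0,0],[0,0,-1],[0,0,-1],[0,0,-0.9],[0,0,0],[0,0,0]], "turn": [0,0,0,0,0,0]}}

```text
time: 44.3
ee_pos: [0.6108, -0.1107, 0.0461]
eef_rot: [0.597, 0.802, 0.0, 0.0]
ft_force: [-0.4, -0.1, 1.1]
width: 0.0366
grip_force: 8.0
```

Call:
{"method": "step_arm", "body": {"delta_pos": [[0,0,-0.3],[0,0,-0.3],[0,0,-0.2],[0,0,-0.1],[0,0,-0.07],[0,0,0],[0,0,0]], "turn": [0,0,0,0,0,0,0]}}

```text
time: 45.0
ee_pos: [0.6112, -0.1098, 0.0211]
eef_rot: [0.597, 0.802, 0.001, 0.0]
ft_force: [3.3, 1.7, 1.1]
width: 0.0367
grip_force: 8.0
```

Call:
{"method": "step_arm", "body": {"delta_pos": [[0,0,-0.04],[0,0,-0.03],[0,0,0]], "turn": [0,0,0]}}

```text
time: 45.3
ee_pos: [0.6115, -0.1097, 0.0202]
eef_rot: [0.597, 0.802, 0.001, 0.001]
ft_force: [2.2, 4.9, 7.6]
width: 0.0369
grip_force: 8.0
```

Down on the floor. Releasing, withdrawing to the right and inspecting.

Call:
{"method": "step_arm", "body": {"delta_pos": [[0,0,0],[0,0,0],[0,0,0],[0,0,0.2],[0,0,1],[0,0,1],[0,0,1],[0,0,1]], "turn": [0,0,0,0,0,0,0,0], "grip": 0.25}}

```text
time: 46.1
ee_pos: [0.6103, -0.1105, 0.1253]
eef_rot: [0.597, 0.802, -0.0, -0.0]
ft_force: [0.5, -0.3, 0.2]
width: 0.0655
grip_force: 0.0
```

Call:
{"method": "step_arm", "body": {"delta_pos": [[-0.3,-0.95,0.3],[-0.3,-0.95,0.3],[-0.3,-0.95,0.3],[-0.3,-0.95,0.3],[-0.3,-0.95,0.3],[-0.3,-0.95,0.3],[-0.3,-0.95,0.3],[-0.3,-0.95,0.3],[-0.3,-0.95,0.3],[-0.3,-0.95,0.3],[-0.3,-0.95,0.3],[-0.3,-0.95,0.3]], "turn": [0,0,0,0,0,0,0,0,0,0,0,0]}}

```text
time: 47.3
ee_pos: [0.5199, -0.3963, 0.2146]
eef_rot: [0.597, 0.802, -0.0, -0.0]
ft_force: [0.3, 0.5, 0.6]
width: 0.0651
grip_force: 0.0
```

```bash
python3 look.py z; python3 - <<'E'
from st import *
import pickle
for cn in("top","side"):
    P=cloud(pickle.load(open("z.pkl","rb"))[cn]).reshape(-1,3);q=P[(np.hypot(P[:,0]-.611,P[:,1]+.11)<.013)&(P[:,2]<.08)];print(cn,len(q),np.percentile(q[:,2],[10,50,90]) if len(q) else 0,np.linalg.lstsq(np.c_[q[:,:2]-q[:,:2].mean(0),np.ones(len(q))],q[:,2],rcond=None)[0])
E
```

```text
47.3 [ 0.5199 -0.3963  0.2146] close ang 0.29 w 0.0651 F [0.3 0.5 0.6] gf 0.0 q [ 0.77  0.41 -0.26  1.38  0.11  1.37  0.8 ]
pink top 30 [0.5352 0.1467 0.053 ] top z 0.0545 plane [0.033 0.036 0.054]
pink side 8 [0.5299 0.1455 0.053 ] top z 0.0521 plane [-0.002  0.025  0.052]
blue top 15 [0.5577 0.0715 0.049 ] top z 0.0493 plane [-0.015  0.016  0.05 ]
blue side 3 [0.5529 0.0669 0.049 ] top z 0.0486 plane [-0.02   0.021  0.049]
orange top 22 [0.5773 0.0044 0.043 ] top z 0.0432 plane [-0.006  0.011  0.044]
orange side 12 [0.5742 0.0026 0.043 ] top z 0.0425 plane [-0.031  0.047  0.042]
green top 21 [ 0.597 -0.058  0.037] top z 0.0383 plane [0.038 0.01  0.039]
green side 13 [ 0.5921 -0.0576  0.037 ] top z 0.0362 plane [0.017 0.067 0.036]
top 35 [0.03431712 0.0381252  0.04194446] [ 0.03344428 -0.15995078  0.03781391]
side 26 [0.03523454 0.03656958 0.03747019] [-0.00146967  0.02987566  0.03637558]
```

View pics/z.png

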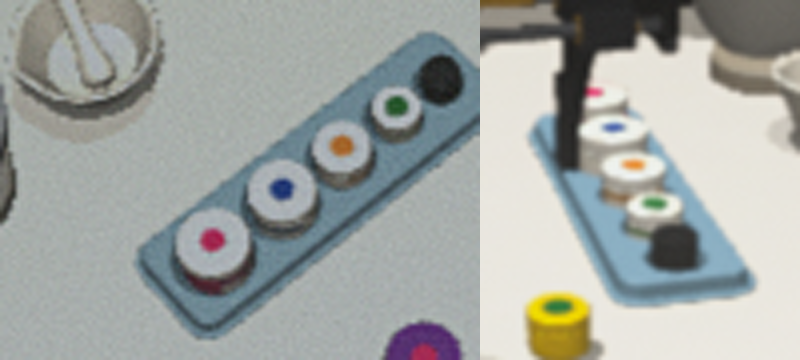

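All five pieces stand level in their pockets, tops at the expected heights (plug at top crop (440,80)). Handing in.

```bash
python3 -c "
from bench import *
print(close_job())"
```

```text
the job is handed in; nothing more can be done
None
```

I handed the job in at about 47 s of the 102 s: the last pictures show all four jars and the plug upright on their own pocket floors, though pink first landed tilted on its pocket rim and I regrasped and seated it before moving on.

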